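# Level the potting plate with a wedge shim

## Task

The aluminium potting plate must lie level before resin is poured. First set the red spirit level lengthwise on the bare strip down the middle of the plate and let go of it; then slide the wooden wedge, thin end first, through the gate between the two steel claw blocks and ease it under the plate's low end until the bubble rests between the two black lines, and leave the wedge there carrying that end. Feel your way: do not jam the wedge against the blocks or drive the plate up hard against their claws, press on the plate with the gripper, or disturb the other things on the bench.

Things in the scene. Friction and masses are not known exactly. Their poses are not given: they have to be found in the camera images.
- potting_plate: loose aluminium plate, 240 (x) x 170 (y) x 8 mm, about 1.4 kg, standing tilted. Origin: middle of its underside; x along its length, z up out of its top. The +x end lies on a fixed rail; the -x end is low, on two black rubber feet 12 mm tall, 20 mm wide, at x = -95, y = +-62 mm. Between rail and low end nothing else is under it.
- plate_top (a point): middle of the plate's top face, (0, 0, 8) mm in the plate's frame; the level belongs here, along x. Two black frames (78 x 46 x 11 mm, centred at x = 0, y = +-58 mm, each holding a red board, all fixed to the plate) leave a bare strip 70 mm wide along y = 0.
- plate_low_edge (a point): middle of the lower edge of the plate's low end, (-120, 0, 0) mm in the plate's frame; 10 to 11 mm above the bench at the start, 20 to 27 mm (as high as the rail's crest, differing each time) when level. The wedge goes in here, along the plate's +x.
- base_frame: blue steel frame fixed round the plate, x as the plate's. Origin on the bench line under its rear rail; the rail's crest, 27 mm above the origin, carries the plate (1.5 mm play). The frame is let 0 to 7 mm into the bench, so heights differ each time; 200 mm wide, side bars 14 mm above the origin.
- gate (a point): middle of the mouth of the frame's front gate, (-259, 0, 14) mm in its frame. The gate is two steel claw blocks, x = -259 to -229 mm, with rounded mouths; the wedge passes between them on the bench, slot 39.2 mm wide, centred. Their tops (42 mm above the frame's origin) hook 10 mm over the plate's edge and stop it rising more than 1.5 mm past level.
- wedge_shim: loose beech wedge, 205 (x) x 36 (y) mm, 110 g, flat on the bench. Origin: middle of its underside. Thin toe at x = +102.5 mm, 5 mm high; the top rises evenly (1 in 5) to 29 mm at x = -17.5 mm; from there to the heel at x = -102.5 mm it is a plain block 29 mm high. Friction holds it where it is left; easing it in takes 10 to 22 N.
- wedge_heel (a point): middle of the wedge's heel block, where to grip it: (-77.5, 0, 14.5) mm in the wedge's frame; the fingers close along the wedge's y (36 mm)
- spirit_level: loose red spirit level, 150 (x) x 22 (y) x 36 mm, 250 g, standing on its base. Origin: middle of its base; x along its length. Plain sides 18 mm high over the whole length, 36 mm for |x| > 33 mm; the yellow-green vial, 66 mm long, lies along x in the top of the middle (top at 34 mm), with black lines at x = +-9 mm.
- bubble (a joint): the pale bubble (14 mm long) in the level's vial: offset of its middle from the vial's middle along the level's +x, in m, -0.020 to 0.020 (pegged at the ends). It goes to the higher end, 0.6 mm for each milliradian of tilt, and settles in half a second; within +-0.002 it lies between the black lines.
- solder_reel: bystander: solder reel, 58 mm across, 36 mm high
- tape_amber: bystander: roll of amber tape, 68 mm across, 26 mm high
- flux_bottle: bystander: small flux bottle with needle cap, 30 mm across, 90 mm high
- cell_holder_a: bystander: black cell spacer frame, 42 x 42 x 53 mm
- side_cutters: bystander: blue side cutters, 136 mm long
- flux_tin: bystander: round flux tin, 28 mm across and high

How it is judged (in metres and radians):
On the way, in this order (a step that is already met when the one before it is completed fails the run):
1. the level stands lengthwise on the plate, let go (z of spirit_level in the frame of potting_plate between 0.005 and 0.012 m and x of spirit_level in the frame of potting_plate between -0.045 and 0.045 m and y of spirit_level in the frame of potting_plate between -0.025 and 0.025 m and angle between the x axis of spirit_level and the x axis of potting_plate, either way round below 0.2 rad and contact force between the fingers and spirit_level below 0.1 N and linear speed of spirit_level below 0.02 m/s), for 0.2 s.
2. the wedge carries the low end (contact force between wedge_shim and potting_plate above 2 N), for 0.2 s.
At the end, for the whole second after the job is handed in: The level stands lengthwise on the plate's bare strip (within 0.2 rad of its length, 45 mm of its middle along and 25 mm across), the bubble is within 2 mm of the middle, and the wedge, straight within 0.25 rad, carries the low end (2 N or more), at rest (z of spirit_level in the frame of potting_plate between 0.005 and 0.012 m and x of spirit_level in the frame of potting_plate between -0.045 and 0.045 m and y of spirit_level in the frame of potting_plate between -0.025 and 0.025 m and angle between the x axis of spirit_level and the x axis of potting_plate, either way round below 0.2 rad and value of joint bubble between -0.002 and 0.002 m and angle between potting_plate's own z axis and vertical below 0.012 rad and contact force between wedge_shim and potting_plate above 2 N and angle between the x axis of wedge_shim and the x axis of potting_plate, either way round below 0.25 rad and linear speed of each of potting_plate, wedge_shim below 0.01 m/s); the robot touches nothing.
It fails at once if the wedge is pushed against the plate with more than 22 N (contact force between wedge_shim and potting_plate above 22 N).
It fails at once if the gripper presses on the plate with more than 10 N (contact force between the fingers and potting_plate above 10 N).
It fails at once if the wedge is jammed sideways or end-on against the frame with more than 20 N (contact force between wedge_shim and base_frame above 20 N).
It fails at once if the plate is shoved off its place on the rail (x of potting_plate in the frame of base_frame below -0.115 m or x of potting_plate in the frame of base_frame above -0.095 m or y of potting_plate in the frame of base_frame below -0.012 m or y of potting_plate in the frame of base_frame above 0.012 m).
It fails at once if a bystander is moved by more than 20 mm (distance of any of solder_reel, tape_amber, flux_bottle, cell_holder_a, side_cutters, flux_tin from where it was at the start of the episode above 0.02 m).
It also fails if it takes over 72 s, if anything falls off the work surface, if the arm or the gripper's body presses on something with over 40 N, if the wrist force passes 120 N, or if a joint passes its speed limit or range.

## Robot

A 6-joint arm with a two-finger parallel gripper is mounted at the origin on a cart in front of the work surface, level with it; the furniture and walls round the work are solid. World frame = base frame: x ahead of the robot, y to its left, z up, the work surface at z = 0. Lengths are in mm, angles in rad, forces in N, time in s.
With the tool pointing down it reaches from about 275 to 825 mm from the base axis. Payload 5.2 kg.
Tool frame: the origin (TCP) lies at the very end of the fingers, on their centre line; the grasp point (between the pads) lies 19 mm behind it (manip.grasp_offset is the z of the grasp point in the tool frame, in mm); z points along the fingers, y is the line along which they close (so a half turn about z gives the same grasp; the last joint's range is limited). The gripper opens to 93 mm and grips with 3 to 60 N. Pads are 15 mm wide; open, the fingers measure 128 mm over their backs; the gripper's body (75 mm by 188 mm) begins 65 mm behind the grasp point.
Start: joints at [0.927, 0.259, 1.535, -0, 1.348, -0.203], TCP at [234.644, 497.44, 218.653] pointing down, gripper open.
Joint ranges: [-3.14, 3.14], [-0.91, 2.08], [0.19, 2.58], [-1.22, 4.36], [0.22, 2.71], [-3.12, 3.12]. Speed limits (rad/s): [2.57, 2.57, 3.14, 3.14, 3.14, 3.14].

## Interface

Orientations are given as a unit quaternion [x, y, z, w].
In Python, from station import manip gives the robot as it stands. The module is installed in compiled form; this text tells all that it offers. Calls block until the motion is done:
- manip.move_to(position, orientation): joint-space move of the TCP to a pose.
- manip.move_l(position, attitude=None, velocity=150, stop_force=None): straight line of the TCP; attitude=None keeps the orientation; velocity is the mean speed in mm/s. With stop_force (N) it stops when the force on the tool has changed by that much, and returns True; else False.
- manip.set_joints(angles): joint-space move.
- manip.move_gripper(opening, grasp_force=None): opening from 0.0 (shut) to 1.0 (fully open); grasp_force is the grip in N (None keeps the last); returns when the fingers have stopped.
- manip.wait(seconds).
- manip.solve_ik(position, orientation): joint angles nearest the present ones, or None.
- manip.read_state(): the state.
- manip.get_image(name): name is "scene" or "side" or "wrist"; returns a dict with "image" (480x640x3 uint8, red, green, blue), "mtx" (3x3 intrinsics, pixels), "k1" (the pictures are not rectified: a ray, as slopes to the right and down, at radius r is drawn at 1 + k1 r^2 times it, then the intrinsics apply), "pose" (4x4, takes a point from camera to world coordinates). Camera axes: x right, y down, z forward; pixel columns grow to the right and rows downward; lengths in mm; the calibration is good to about 2 mm. A picture is of the moment at which its call begins. There is no depth.
A pose or a line that the arm cannot do raises manip.Unreachable and nothing moves.
- manip.job_done(): hands the job in; it is judged then, once.
The state is a dict: "clock": time; "qpos": joint angles; "qvel": joint speeds; "tau": joint torques, N m; "position": TCP position; "ee_rot": TCP orientation; "contact_force": force on the tool from outside, world axes, zero at the start; "wrist_torque": the same for the moment, N m; "finger_gap": opening from 0.0 (shut) to 1.0 (fully open); "grasp_force": force on a finger pad.
Only numpy, scipy, OpenCV 4.12 (cv2) and the standard library are available. Lean on these libraries where they do the work, as an engineer would, in place of code of your own. Each camera call takes 0.05 s, during which the arm holds its last target. There are 200 camera calls.

## Working session

There is one attempt and no reset: what is moved stays moved. The work goes in short steps, each a Python script; the robot and the scene stay as the last script left them, time stands still between calls to the robot, and variables do not carry over. Pictures are saved under pics/ and viewed, at most 10 in all, crops included, and the job is handed in when it is done.

```bash
mkdir -p pics
python3 - <<'E'
from station import manip
import cv2,pickle
for n in("scene","side","wrist"):
    d=manip.get_image(n); cv2.imwrite(f"pics/{n}0.png",d["image"][:,:,::-1]); pickle.dump(d,open(f"pics/{n}0.pkl","wb"))
    print(n,d["mtx"].tolist(),d["k1"],d["pose"].round(3).tolist())
s=manip.read_state();print(s["clock"],s["ee_rot"],s["contact_force"],manip.grasp_offset)
E
```

```text
scene [[452.0976171931494, 0.0, 321.8865963906541], [0.0, 452.0976171931494, 233.29937154401637], [0.0, 0.0, 1.0]] -0.10555991692202657 [[0.787, -0.251, 0.564, -152.361], [-0.617, -0.335, 0.712, -1057.52], [0.011, -0.908, -0.418, 596.548], [0.0, 0.0, 0.0, 1.0]]
side [[601.4301961129643, 0.0, 325.0607394116453], [0.0, 601.4301961129643, 235.26001436361543], [0.0, 0.0, 1.0]] -0.16925854977724616 [[-0.904, -0.263, 0.338, 54.946], [-0.428, 0.596, -0.68, 929.994], [-0.023, -0.759, -0.651, 1064.756], [0.0, 0.0, 0.0, 1.0]]
wrist [[343.16649283205095, 0.0, 323.0817373130615], [0.0, 343.16649283205095, 244.53340977289415], [0.0, 0.0, 1.0]] -0.0288279229189654 [[0.426, 0.864, 0.269, 158.379], [0.905, -0.406, -0.128, 532.625], [-0.002, 0.298, -0.955, 383.157], [0.0, 0.0, 0.0, 1.0]]
0.15 [ 2.18631252e-01  9.75807310e-01 -6.21424456e-04 -2.88711036e-04] [-0.17187938 -0.28697968  1.37922197] -18.8
```

View pics/scene0.png

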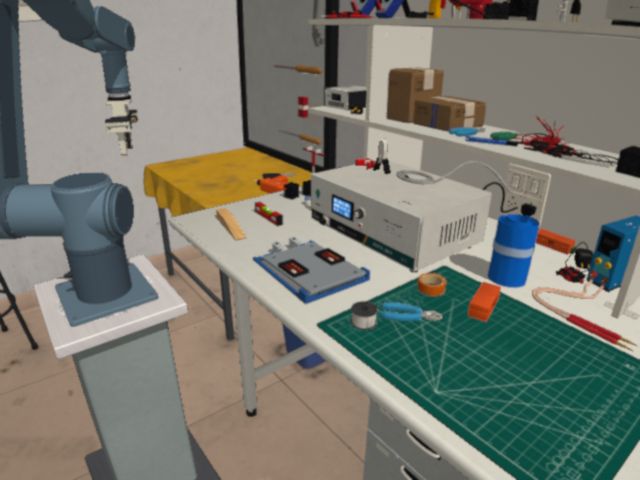

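View pics/side0.png

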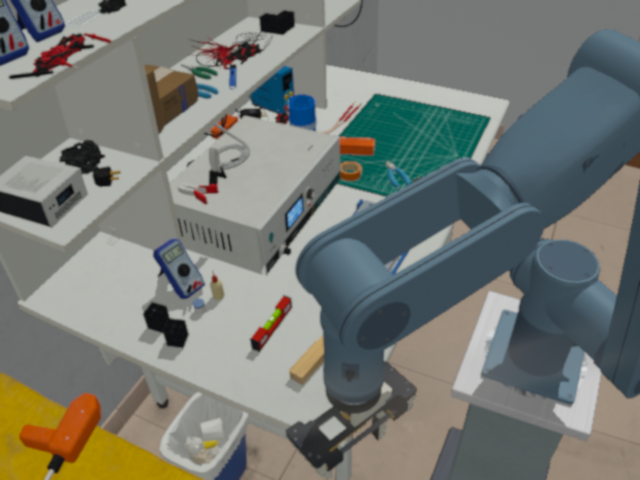

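```bash
cat > h.py <<'E'
from station import manip
import numpy as np, cv2, pickle
from scipy.spatial.transform import Rotation as R
def snap(n,f):
    d=manip.get_image(n); cv2.imwrite(f"pics/{f}.png",d["image"][:,:,::-1]); pickle.dump(d,open(f"pics/{f}.pkl","wb")); return d
def load(f): return pickle.load(open(f"pics/{f}.pkl","rb"))
def dist(d): return np.array([d["k1"],0,0,0,0.])
def pix2w(d,uv,z):
    n=cv2.undistortPoints(np.array(uv,float).reshape(-1,1,2),d["mtx"],dist(d)).reshape(-1,2)
    r=np.c_[n,np.ones(len(n))]@d["pose"][:3,:3].T; c=d["pose"][:3,3]
    return c+r*((np.atleast_1d(z)-c[2])/r[:,2])[:,None]
def proj(d,P):
    Rc=d["pose"][:3,:3].T; t=-Rc@d["pose"][:3,3]
    return cv2.projectPoints(np.array(P,float).reshape(-1,1,3),cv2.Rodrigues(Rc)[0],t,d["mtx"],dist(d))[0].reshape(-1,2)
def down(yaw): # tool z down, tool y along (cos,sin)(yaw)
    y=np.array([np.cos(yaw),np.sin(yaw),0]); z=np.array([0,0,-1.]); x=np.cross(y,z)
    return R.from_matrix(np.c_[x,y,z]).as_quat()
E
python3 - <<'E'
from h import *
d=load("side0"); print(pix2w(d,[[290,298],[255,345],[295,377],[322,345]],[36,36,29,29]).round())
d=load("scene0"); print(pix2w(d,[[255,205],[281,220],[218,210],[242,238],[253,260],[307,298],[369,272],[310,240],[278,245],[293,240]],[36,36,29,29,10,10,20,20,40,40]).round())
s=manip.read_state(); T=R.from_quat(s["ee_rot"]).as_matrix(); W=manip.get_image("wrist")["pose"]
print((T.T@W[:3,:3]).round(3),(T.T@(W[:3,3]-s["position"])).round(1))
E
```

```text
[[568.  94.  36.]
 [572. 251.  36.]
 [456. 286.  29.]
 [441. 185.  29.]]
[[ 562.  216.   36.]
 [ 561.   53.   36.]
 [ 447.  267.   29.]
 [ 404.   23.   29.]
 [ 378.  -84.   10.]
 [ 384. -326.   10.]
 [ 575. -337.   20.]
 [ 567.  -92.   20.]
 [ 452.  -98.   40.]
 [ 504.  -97.   40.]]
[[ 0.001 -0.955 -0.298]
 [ 1.     0.001  0.   ]
 [ 0.    -0.298  0.955]] [  83.9   -0.5 -165.2]
```

View pics/wrist0.png

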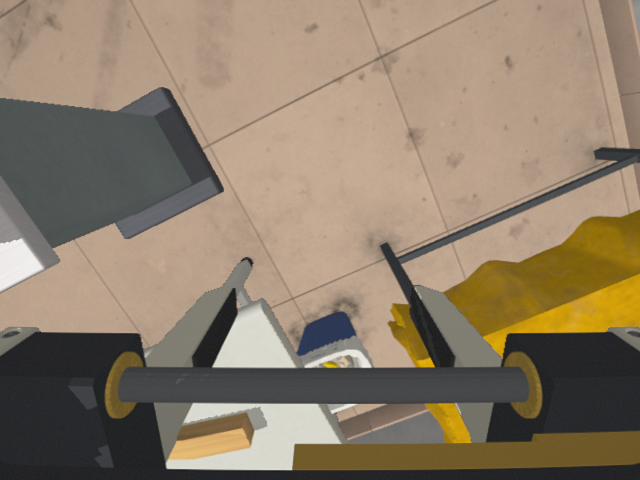

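Run:
```python
from h import *
manip.move_to([430,-30,320],down(-np.pi/2)); snap("wrist","w1"); print(manip.read_state()["clock"],manip.read_state()["qpos"].round(2) )
```

```text
2.3083 [-0.33 -0.01  1.61  0.    1.55  1.24]
```

View pics/w1.png

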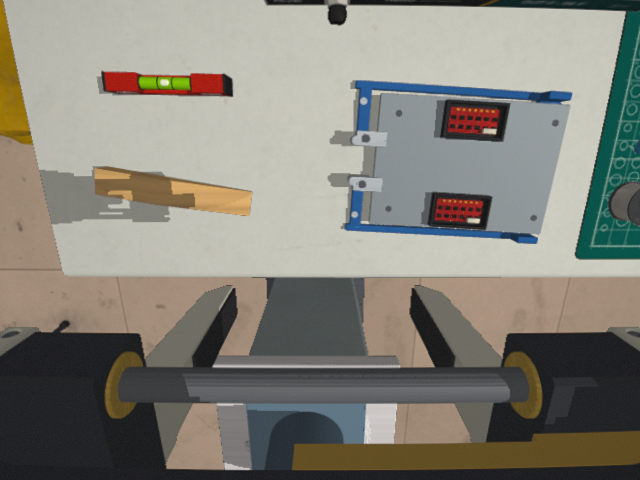

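Run:
```python
import cv2
im=cv2.imread("pics/w1.png")
cv2.imwrite("pics/c1.png",cv2.resize(im[65:220,85:265],None,fx=3.8,fy=3.8,interpolation=cv2.INTER_CUBIC))
cv2.imwrite("pics/c2.png",cv2.resize(im[70:250,330:580],None,fx=3.2,fy=3.2,interpolation=cv2.INTER_CUBIC))
```

```text
(no output)
```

View pics/c1.png

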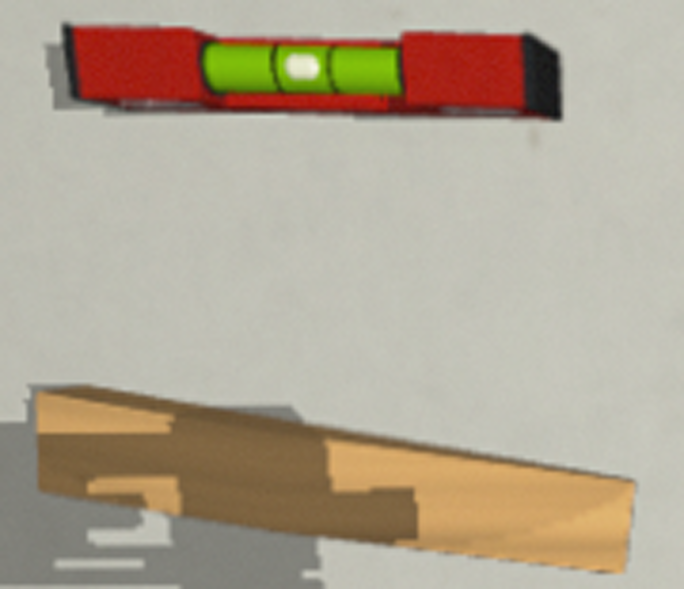

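View pics/c2.png

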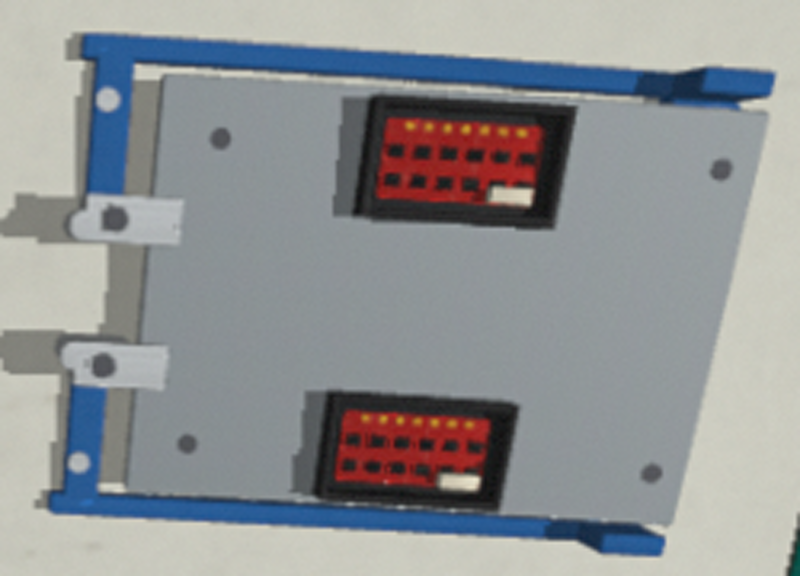

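Run:
```python
from h import *
from scipy.optimize import least_squares
d=load("w1"); 
A=lambda L:[[85-.37+(u)/3.8,65-.37+(v)/3.8] for u,v in L]
B=lambda L:[[330-.34+(u)/3.2,70-.34+(v)/3.2] for u,v in L]
def fit(model,px,p0):
    s=least_squares(lambda p:(proj(d,model(p))-np.array(px)).ravel(),p0); print(s.x.round(3),"res",np.abs(s.fun).max().round(2)); return s.x
def rigid(p,P,z): 
    c,s=np.cos(p[2]),np.sin(p[2]); P=np.array(P,float); return np.c_[p[0]+c*P[:,0]-s*P[:,1],p[1]+s*P[:,0]+c*P[:,1],z]
# level: x axis along -y world
fit(lambda p:rigid(p,[[-75,11],[-75,-11],[75,11],[75,-11],[0,0]],[36,36,36,36,34]),A([[65,25],[74,98],[523,35],[527,108],[303,67]]),[565,130,-1.57])
fit(lambda p:rigid(p,[[-102.5,18],[-102.5,-18],[102.5,18],[102.5,-18]],[29,29,5,5]),A([[37,392],[40,490],[635,482],[625,573]]),[430,140,-1.6])
def pl(p):
    c=120; zl,zr=18.5,p[3]; return rigid(p,[[-c,85],[c,85],[c,-85],[-c,-85]],[zl,zr,zr,zl])
px=B([[162,75],[768,112],[668,523],[127,487]])
p=fit(pl,px,[475,-205,-1.57,31])
for h in(28,31,35): fit(lambda q:pl([*q,h]),px,p[:3])
# blocks: top corner estimates: slot edges at block tips and frame outer corners
for z in(36,39,42):print(pix2w(d,B([[182,198],[180,243],[168,346],[166,389],[95,243],[85,345]]),z).round(1).tolist())
for z in(7,11,14):print(z,pix2w(d,B([[84,36],[52,494],[772,72],[660,538]]),z).round(1).tolist())
```

```text
[577.769 164.457  -1.599] res 1.77
[441.03  174.129  -1.744] res 0.53
[ 477.203 -217.673   -1.621   24.812] res 1.4
[ 477.218 -216.655   -1.622] res 1.37
[ 477.232 -215.686   -1.622] res 2.06
[ 477.251 -214.374   -1.622] res 3.02
[[520.4, -108.6, 36.0], [503.5, -108.8, 36.0], [463.2, -106.1, 36.0], [445.8, -106.2, 36.0], [503.3, -75.2, 36.0], [463.5, -72.5, 36.0]]
[[520.4, -108.1, 39.0], [503.5, -108.2, 39.0], [463.6, -105.6, 39.0], [446.3, -105.6, 39.0], [503.4, -74.9, 39.0], [463.8, -72.2, 39.0]]
[[520.3, -107.6, 42.0], [503.6, -107.7, 42.0], [463.9, -105.1, 42.0], [446.7, -105.1, 42.0], [503.4, -74.6, 42.0], [464.2, -71.9, 42.0]]
7 [[582.6, -71.3, 7.0], [394.3, -62.4, 7.0], [572.7, -353.1, 7.0], [374.5, -342.0, 7.0]]
11 [[582.0, -70.9, 11.0], [395.3, -62.2, 11.0], [572.2, -350.4, 11.0], [375.7, -339.4, 11.0]]
14 [[581.6, -70.7, 14.0], [396.0, -62.0, 14.0], [571.8, -348.4, 14.0], [376.5, -337.4, 14.0]]
```

Run:
```python
from h import *
d=load("side0"); print(pix2w(d,[[217,296],[217,276],[198,303],[160,322],[175,338],[180,295],[265,268],[340,195]],[0,85,28,53,53,0,0,0]).round())
d=load("w1"); print(pix2w(d,[[337,20],[265,5],[620,12]],0).round())
for z,yaw in((200,-.028),(9,-.028)): print(manip.solve_ik([577.8,164,z],down(yaw)))
```

```text
[[ 754.  133.    0.]
 [ 733.  142.   85.]
 [ 764.  193.   28.]
 [ 794.  297.   53.]
 [ 734.  321.   53.]
 [ 840.  170.    0.]
 [ 694.   -3.    0.]
 [ 646. -365.    0.]]
[[ 654.  -46.    0.]
 [ 670.   42.    0.]
 [ 669. -404.    0.]]
[ 9.10239962e-02  3.61430327e-01  1.43688849e+00 -4.44089210e-16
  1.34327384e+00  1.19023996e-01]
[ 9.10239962e-02  5.55688079e-01  1.64600252e+00 -4.44089210e-16
  9.39902055e-01  1.19023996e-01]
```

Run:
```python
from h import *
q=down(-.028); P=np.array([577.8,163.8])
manip.move_gripper(.6,30)
manip.move_to([*P,120],q); manip.move_l([*P,9],q,120)
manip.move_gripper(0,30); s=manip.read_state(); print(s["finger_gap"]*93,s["grasp_force"])
f0=s["contact_force"]; manip.move_l([*P,150],q,200); s=manip.read_state(); print(s["finger_gap"]*93,s["contact_force"]-f0,s["clock"])
# above the plate, pitched along it
yaw=-1.62+np.pi/2
rise=-.055  # plate +x end up by 55 mrad
ya=np.array([np.cos(yaw),np.sin(yaw),0]); xa=np.array([np.cos(-1.62),np.sin(-1.62),0])
q2=(R.from_rotvec(ya*rise)*R.from_quat(down(yaw))).as_quat()
print(R.from_rotvec(ya*rise).apply(xa))
C=[477.2,-216]
manip.move_to([*C,110],q2); manip.wait(.3); f0=manip.read_state()["contact_force"]
manip.move_l([*C,45],q2,120); print(manip.move_l([*C,27],q2,25,stop_force=2.5)); s=manip.read_state(); print(s["position"],s["contact_force"]-f0,s["clock"])
snap("side","s2"); snap("scene","sc2")
```

```text
21.763763103282542 30.00019669532776
21.601282004586913 [-0.76094376 -0.0354814  -2.88351852] 6.8667
[-0.04910945 -0.99727945  0.05497228]
True
[ 477.43505189 -216.17920228   33.21547165] [-1.10707064 -0.03004313  4.690604  ] 9.8417
```

Run:
```python
from h import *
s=manip.read_state(); p=s["position"]
manip.move_gripper(.30,30); manip.wait(.2); f=manip.read_state()["contact_force"]
manip.move_l([p[0],p[1],50],None,50); manip.move_l([p[0],p[1],110],None,150)
print(f,manip.read_state()["contact_force"],manip.read_state()["finger_gap"])
# view from above, yaw -90 as before so picture has plate + wedge
manip.move_to([390,-120,250],down(-np.pi/2)); snap("wrist","w2"); print(manip.read_state()["clock"])
im=cv2.imread("pics/w2.png"); print(proj(load("w2"),[[477.4,-216,58],[483,-72,40],[441,174,15]]))
```

```text
[-1.38407094  0.43533532  0.57719635] [-0.15874161 -0.84501358 -0.05705415] 0.30061145504023445
12.9833
[[419.78878423 132.81464956]
 [276.72000935 126.98348435]
 [ 69.3299281  167.24252463]]
```

View pics/w2.png

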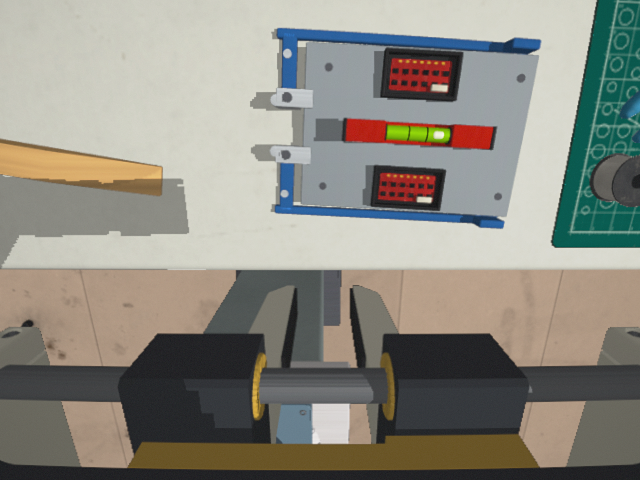

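Run:
```python
import cv2
im=cv2.imread("pics/w2.png")
cv2.imwrite("pics/c3.png",cv2.resize(im[75:180,245:345],None,fx=5.6,fy=5.6,interpolation=cv2.INTER_CUBIC))
```

```text
(no output)
```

View pics/c3.png

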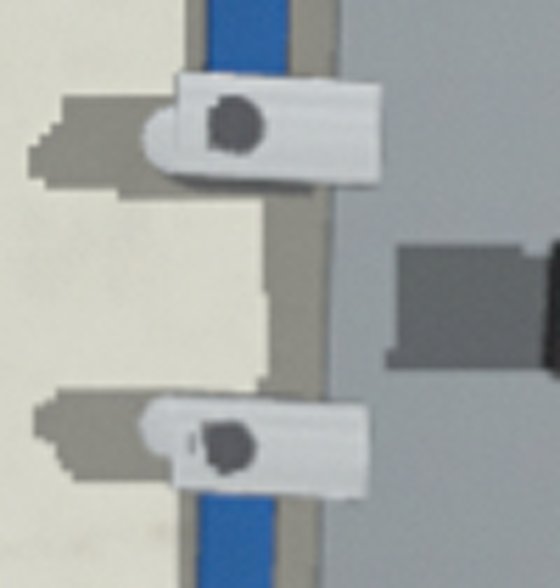

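Run:
```python
from h import *
d=load("w2"); A=[[245-.41+u/5.6,75-.41+v/5.6] for u,v in [(180,178),(380,186),(175,396),(368,404),(180,72),(382,84),(172,490),(367,499),(145,140),(140,427)]]
for z in(35,42):
    w=pix2w(d,A,z); print(w[:,:2].round(1).tolist())
    for i,j in((0,2),(1,3),(4,6),(5,7)): print(((w[i]+w[j])/2).round(1),np.linalg.norm(w[i]-w[j]).round(1))
# level fit: check bias against known
```

```text
[[503.4, -72.1], [502.0, -109.0], [464.6, -69.7], [463.1, -106.4], [521.6, -72.7], [519.5, -109.5], [447.1, -68.5], [445.4, -106.1], [510.0, -65.9], [458.8, -62.8]]
[484.  -70.9  35. ] 39.0
[ 482.6 -107.7   35. ] 39.0
[484.3 -70.6  35. ] 74.6
[ 482.4 -107.8   35. ] 74.2
[[502.9, -73.0], [501.5, -109.2], [464.7, -70.7], [463.3, -106.7], [520.7, -73.6], [518.6, -109.7], [447.5, -69.5], [445.9, -106.3], [509.3, -66.9], [459.1, -63.9]]
[483.8 -71.8  42. ] 38.2
[ 482.4 -108.    42. ] 38.3
[484.1 -71.5  42. ] 73.2
[ 482.3 -108.    42. ] 72.8
```

```bash
cat >> h.py <<'E'
YAW=-1.616
def cl(y): return 483.3+(y+90)*np.cos(YAW)/np.sin(YAW)  # slot centreline x at y
def bubble(d,tilt,hc=None,c=(477.4,-216.2)):
    # profile along vial; tilt>0: rail end up; returns bubble offset along level's x (mm, + = rail)
    zc=(25 if hc is None else hc)+34
    a=np.array([np.cos(YAW),np.sin(YAW),tilt]); b=np.array([-np.sin(YAW),np.cos(YAW),0])
    t=np.arange(-36,36.1,.5); w=np.arange(-2.5,2.6,.5)
    P=np.array([c[0],c[1],zc])+t[None,:,None]*a+w[:,None,None]*b
    m=proj(d,P.reshape(-1,3)).reshape(len(w),len(t),2).astype(np.float32)
    im=cv2.remap(d["image"],m[...,0],m[...,1],cv2.INTER_LINEAR).astype(float).mean(0)
    return t,im
def show(d,tilt,**k):
    t,im=bubble(d,tilt,**k); print("t ",t[::4].astype(int).tolist()); 
    for i,n in enumerate("RGB"): print(n,im[::4,i].astype(int).tolist())
E
python3 - <<'E'
from h import *
show(load("w2"),.055)
q=down(-1.744+np.pi/2); P=[454.4,250.4]
manip.move_gripper(.6,50); manip.move_to([*P,110],q); manip.move_l([*P,3.5],q,120)
manip.move_gripper(0,50); s=manip.read_state(); print(s["finger_gap"]*93,s["grasp_force"])
manip.move_l([*P,8],q,50); q=down(YAW+np.pi/2)
Q=[cl(135),135]
manip.move_l([*Q,8],q,90); manip.wait(.2)
f0=manip.read_state()["contact_force"]; print(manip.move_l([*Q,2],q,10,stop_force=2)); s=manip.read_state(); print(s["position"],s["contact_force"]-f0,s["clock"])
snap("wrist","w3");d=snap("side","s3");show(d,.055); d=snap("scene","sc3");show(d,.055)
E
```

```text
t  [-36, -34, -32, -30, -28, -26, -24, -22, -20, -18, -16, -14, -12, -10, -8, -6, -4, -2, 0, 2, 4, 6, 8, 10, 12, 14, 16, 18, 20, 22, 24, 26, 28, 30, 32, 34, 36]
R [187, 76, 131, 139, 139, 139, 138, 138, 138, 138, 139, 139, 105, 124, 139, 139, 138, 139, 138, 139, 141, 101, 123, 139, 146, 212, 232, 231, 231, 225, 140, 140, 123, 58, 149, 184, 184]
G [33, 58, 194, 206, 205, 205, 205, 205, 205, 205, 205, 207, 154, 182, 206, 206, 204, 205, 206, 205, 206, 148, 181, 206, 203, 219, 235, 234, 235, 235, 205, 206, 182, 44, 30, 34, 33]
B [22, 37, 9, 10, 10, 10, 10, 10, 10, 10, 10, 10, 10, 10, 10, 10, 10, 10, 10, 10, 10, 10, 10, 10, 26, 178, 207, 206, 207, 188, 11, 10, 8, 39, 23, 22, 21]
35.95982519586308 50.00107526779175
True
[493.48079575 135.04788409   3.98804522] [-0.12185363  0.08531872  5.1245563 ] 19.0417
t  [-36, -34, -32, -30, -28, -26, -24, -22, -20, -18, -16, -14, -12, -10, -8, -6, -4, -2, 0, 2, 4, 6, 8, 10, 12, 14, 16, 18, 20, 22, 24, 26, 28, 30, 32, 34, 36]
R [144, 137, 132, 130, 130, 130, 130, 129, 126, 124, 119, 117, 118, 121, 124, 126, 127, 126, 124, 121, 122, 127, 137, 150, 161, 
[... 378 characters left out ...]
 13, 14, 15, 14]
t  [-36, -34, -32, -30, -28, -26, -24, -22, -20, -18, -16, -14, -12, -10, -8, -6, -4, -2, 0, 2, 4, 6, 8, 10, 12, 14, 16, 18, 20, 22, 24, 26, 28, 30, 32, 34, 36]
R [144, 135, 125, 119, 117, 118, 119, 120, 121, 121, 121, 120, 118, 117, 116, 116, 118, 119, 120, 120, 116, 114, 113, 119, 134, 152, 170, 179, 175, 170, 161, 150, 142, 142, 148, 154, 156]
G [63, 82, 103, 123, 138, 150, 160, 164, 165, 167, 168, 167, 164, 162, 161, 161, 162, 165, 166, 165, 160, 154, 150, 151, 160, 172, 185, 190, 185, 178, 166, 146, 119, 95, 74, 55, 41]
B [20, 17, 12, 7, 5, 5, 6, 12, 19, 24, 26, 31, 33, 32, 32, 35, 36, 34, 33, 36, 38, 41, 47, 62, 85, 109, 130, 140, 135, 126, 112, 91, 66, 46, 33, 25, 22]
```

Run:
```python
from h import *
q=down(YAW+np.pi/2)
manip.move_l([cl(135),135,3.7],q,10); manip.wait(.2); s=manip.read_state(); f0=s["contact_force"]; print(f0.round(1))
for y in(118,103,88,75,62):
    r=manip.move_l([cl(y),y,3.7],q,25,stop_force=5); s=manip.read_state(); print(r,s["position"].round(1),(s["contact_force"]-f0).round(1),s["wrist_torque"].round(2),s["clock"])
    if r: break
```

```text
[-0.6 -0.7  5.7]
False [493.2 117.7   4. ] [ 0.8  2.4 -0.5] [ 0.35  0.06 -0.08] 20.475
False [492.5 102.7   4. ] [1.  3.9 0.3] [0.3  0.08 0.05] 21.225
False [491.8  87.7   4. ] [0.5 3.3 0.4] [ 0.35  0.07 -0.03] 21.975
False [491.2  74.7   4. ] [-0.   2.5  0.7] [ 0.38  0.08 -0.01] 22.6417
False [490.6  61.7   4. ] [ 0.3  4.1 -0.3] [0.39 0.07 0.01] 23.3083
```

```bash
cat >> h.py <<'E'
def bub(n,tilt,hc,bias):
    t,im=bubble(manip.get_image(n),tilt,hc=hc); b=np.clip(im[:,2]-60,0,None)
    return round((t*b).sum()/max(b.sum(),1)-bias,1), int(b.max())
E
python3 - <<'E'
from h import *
q=down(YAW+np.pi/2); f0=np.array([-.6,-.7,2])
for y in(56,51,46,41,36,31,26,21):
    r=manip.move_l([cl(y),y,4.0],q,15,stop_force=15); s=manip.read_state(); h=10.5+(55.5-y)/5; 
    print(r,y,s["position"].round(1),(s["contact_force"]-f0).round(1),s["wrist_torque"].round(2),round(s["clock"],2))
    if r or np.linalg.norm((s["contact_force"]-f0)[:2])>20: break
print(bub("side",.03,27,-5.7),bub("scene",.03,27,-1))
E
```

```text
False 56 [490.   55.5   4. ] [1.3 0.9 1.1] [0.03 0.04 0.06] 23.86
False 51 [489.6  50.8   4. ] [-0.5  1.6  1.4] [ 0.26 -0.03  0.03] 24.34
False 46 [489.4  48.    4. ] [ 1.2 13.2  1.7] [ 1.97 -0.28  0.04] 24.82
False 41 [488.9  43.8   4. ] [ 1.6 17.1  2.6] [ 2.44 -0.32  0.05] 25.31
False 36 [488.6  38.9   4. ] [ 1.7 17.6  3.5] [ 2.62 -0.25 -0.  ] 25.79
False 31 [488.4  34.    4. ] [ 0.6 17.7  3.2] [ 2.58 -0.31 -0.03] 26.27
False 26 [488.1  29.    4. ] [ 1.3 17.1  3.2] [ 2.57 -0.34  0.08] 26.76
False 21 [487.9  24.    4. ] [ 2.7 18.2  3.3] [ 2.63 -0.38  0.07] 27.24
(np.float64(18.6), 84) (np.float64(16.2), 79)
```

Run:
```python
from h import *
q=down(YAW+np.pi/2); f0=np.array([-.6,-.7,2]); y=21; b=18
for k in range(14):
    y-=4 if b>7 else 2
    r=manip.move_l([cl(y),y,4.0],q,10,stop_force=6); manip.wait(.5); s=manip.read_state()
    m=b/600; hc=29-105*m if 0 else 27
    a=bub("side",m,27,-5.7); c=bub("scene",m,27,-1); b=(a[0]+c[0])/2
    f=(s["contact_force"]-f0).round(1); print(r,y,s["position"].round(1),f,a,c,round(s["clock"],1))
    if r or abs(f[1])>21 or b<3.5: break
```

```text
False 17 [487.7  20.1   4. ] [ 2.2 18.8  2.9] (np.float64(15.9), 85) (np.float64(13.9), 69) 28.4
False 13 [487.5  16.1   4. ] [ 2.2 18.9  3.1] (np.float64(14.1), 80) (np.float64(10.7), 73) 29.5
False 9 [487.3  12.2   4. ] [ 2.  18.9  3.2] (np.float64(12.6), 82) (np.float64(9.2), 63) 30.7
False 5 [487.1   8.2   4. ] [ 1.7 16.8  3.3] (np.float64(11.1), 82) (np.float64(7.2), 71) 31.8
False 1 [487.    4.2   4. ] [ 2.7 18.1  3.8] (np.float64(9.4), 78) (np.float64(4.8), 64) 33.0
False -3 [4.868e+02 2.000e-01 4.000e+00] [ 2.1 18.8  4. ] (np.float64(7.7), 78) (np.float64(2.3), 53) 34.1
False -5 [486.7  -1.8   4. ] [ 2.5 18.3  4.9] (np.float64(7.4), 81) (np.float64(1.8), 56) 35.1
False -7 [486.6  -3.8   4. ] [ 2.  18.4  5.3] (np.float64(7.1), 82) (np.float64(-0.2), 57) 36.0
```

Run:
```python
from h import *
d=snap("side","s4"); show(d,.008,hc=29); e=snap("scene","sc4"); show(e,.008,hc=29)
a=cv2.imread("pics/s4.png"); b=cv2.imread("pics/sc4.png")
u=proj(d,[[477.4,-216,60]])[0].astype(int); v=proj(e,[[477.4,-216,60]])[0].astype(int); print(u,v)
f=lambda i,c:cv2.resize(i[c[1]-30:c[1]+30,c[0]-40:c[0]+40],None,fx=5,fy=5,interpolation=cv2.INTER_CUBIC)
cv2.imwrite("pics/c4.png",np.hstack([f(a,u),f(b,v)]))
```

```text
t  [-36, -34, -32, -30, -28, -26, -24, -22, -20, -18, -16, -14, -12, -10, -8, -6, -4, -2, 0, 2, 4, 6, 8, 10, 12, 14, 16, 18, 20, 22, 24, 26, 28, 30, 32, 34, 36]
R [159, 156, 149, 143, 136, 132, 130, 129, 129, 128, 127, 127, 129, 134, 145, 157, 169, 176, 176, 171, 159, 146, 133, 124, 122, 124, 126, 126, 126, 124, 121, 117, 112, 111, 117, 127, 139]
G [60, 84, 112, 137, 154, 167, 173, 177, 178, 177, 176, 174, 173, 173, 176, 182, 188, 192, 192, 190, 182, 174, 168, 166, 168, 172, 175, 175, 175, 172, 168, 160, 147, 130, 106, 82, 61]
B [13, 11, 8, 6, 10, 9, 9, 8, 9, 6, 7, 11, 14, 46, 86, 114, 135, 147, 148, 141, 122, 98, 67, 32, 14, 6, 6, 7, 5, 1, 0, 1, 0, 0, 1, 6, 12]
t  [-36, -34, -32, -30, -28, -26, -24, -22, -20, -18, -16, -14, -12, -10, -8, -6, -4, -2, 0, 2, 4, 6, 8, 10, 12, 14, 16, 18, 20, 22, 24, 26, 28, 30, 32, 34, 36]
R [154, 145, 133, 123, 119, 118, 119, 122, 124, 125, 125, 124, 122, 123, 131, 146, 167, 183, 187, 186, 179, 161, 142, 127, 119, 114, 112, 113, 113, 113, 114, 115, 117, 123, 132, 139, 148]
G [46, 61, 83, 107, 129, 149, 161, 167, 171, 176, 177, 173, 169, 165, 165, 174, 190, 203, 207, 207, 202, 188, 175, 166, 161, 159, 161, 164, 164, 163, 162, 156, 145, 133, 114, 88, 65]
B [22, 20, 17, 13, 8, 3, 3, 7, 9, 11, 17, 22, 27, 39, 63, 89, 115, 131, 135, 134, 125, 105, 83, 62, 42, 25, 10, 1, 0, 0, 0, 0, 1, 4, 9, 14, 18]
[375 223] [310 251]
```

View pics/c4.png

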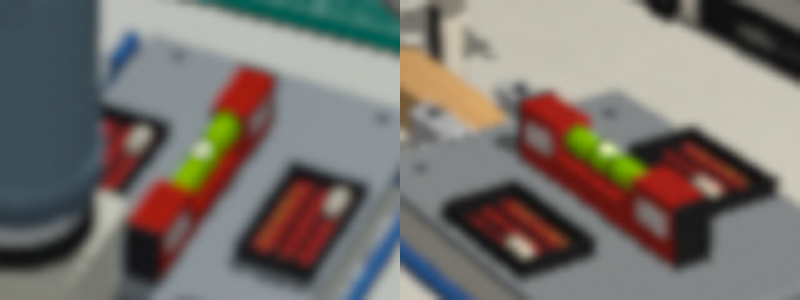

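Run:
```python
from h import *
q=down(YAW+np.pi/2); y=-4.5
manip.move_l([cl(y),y,4.0],q,10); s=manip.read_state(); print(s["contact_force"].round(1))
manip.move_gripper(.6); p=manip.read_state()["position"]
manip.move_l([p[0],p[1],110],q,100)
manip.move_to([390,-180,250],down(-np.pi/2)); manip.wait(.6); d=snap("wrist","w5"); show(d,0,hc=29); print(manip.read_state()["clock"])
im=cv2.imread("pics/w5.png"); cv2.imwrite("pics/c5.png",cv2.resize(im[20:240,150:450],None,fx=2.6,fy=2.6,interpolation=cv2.INTER_CUBIC))
```

```text
[-0.6  6.4  5.9]
t  [-36, -34, -32, -30, -28, -26, -24, -22, -20, -18, -16, -14, -12, -10, -8, -6, -4, -2, 0, 2, 4, 6, 8, 10, 12, 14, 16, 18, 20, 22, 24, 26, 28, 30, 32, 34, 36]
R [187, 186, 165, 75, 141, 140, 140, 140, 140, 140, 140, 140, 141, 141, 95, 135, 205, 233, 233, 233, 233, 155, 141, 97, 129, 141, 140, 140, 141, 140, 140, 141, 141, 141, 118, 63, 162]
G [34, 33, 35, 95, 208, 207, 207, 208, 207, 208, 208, 207, 208, 208, 137, 195, 218, 236, 236, 236, 238, 213, 209, 141, 190, 208, 207, 207, 208, 207, 207, 209, 208, 209, 173, 44, 31]
B [22, 21, 29, 30, 10, 10, 10, 10, 10, 10, 10, 10, 10, 10, 10, 8, 166, 210, 211, 211, 204, 29, 9, 10, 10, 10, 10, 10, 10, 10, 10, 10, 10, 10, 9, 37, 21]
40.0667
```

View pics/c5.png

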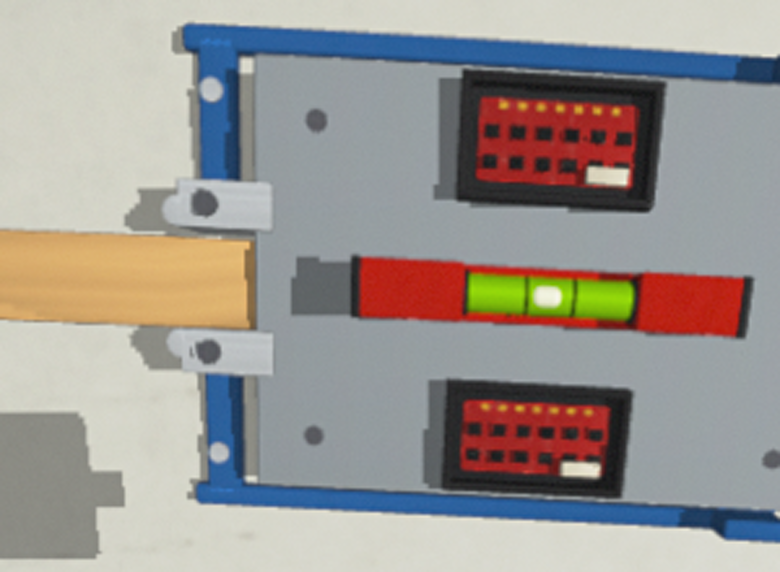

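Run:
```python
from h import *
manip.move_to([390,-216,250],down(-np.pi/2)); manip.wait(.3)
t,im=bubble(snap("wrist","w6"),0,hc=29)
b=np.clip(im[:,2]-40,0,None); print("bubble",(t*b).sum()/b.sum())
g=np.clip(195-im[:,1],0,None)
for lo,hi in((-14,-4),(5,16)):
    m=(t>lo)&(t<hi); print((t*g*m).sum()/(g*m).sum())
s=manip.read_state(); print(s["clock"],s["contact_force"])
```

```text
bubble 0.40102736933655875
-7.364607170099161
10.594786729857821
40.6833 [-0.36893678 -0.60868138 -0.58727896]
```

```bash
python3 -c "
from station import manip
print(manip.job_done())"
```

```text
the job is handed in; nothing more can be done
None
```

I handed the job in at about 41 s, with the level standing on the bare strip and the wedge left under the low end; the bubble was about 1.2 mm off centre, against the 2 mm allowed, and no verdict came back.

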